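# Catch the jar lid's thread, screw it home and slide the tray in

## Robot

A 6-joint arm with a two-finger parallel gripper is mounted at the origin on the work surface. World frame = base frame: x ahead of the robot, y to its left, z up, the work surface at z = 0. Lengths are in mm, angles in rad, forces in N, time in s.
With the tool pointing down it reaches from about 300 to 775 mm from the base axis. Payload 14.6 kg.
Tool frame: the origin (TCP) lies at the very end of the fingers, on their centre line; the grasp point (between the pads) lies 19 mm behind it (grip_point_offset is the distance from the TCP to the grasp point, in mm); z points along the fingers, y is the line along which they close (so a half turn about z gives the same grasp; the last joint's range is limited). The gripper opens to 94 mm and grips with 3 to 60 N. Pads are 16 mm wide; open, the fingers measure 119 mm over their backs; the gripper's body (75 mm by 177 mm) begins 78 mm behind the grasp point.
Start: joints at [-1.348, 0.3, 1.521, -0, 1.321, -0.067], TCP at [157.161, -527.057, 174.546] pointing down, gripper open.
Joint ranges: [-3.03, 3.03], [-0.79, 2.21], [0.23, 2.52], [-1.04, 4.18], [0, 3.07], [-2.55, 2.55]. Speed limits (rad/s): [2.22, 2.22, 2.57, 3.14, 3.14, 3.14].

## Interface

Orientations are given as [roll, pitch, yaw] about the fixed x, y, z axes, in that order (R = Rz(yaw) Ry(pitch) Rx(roll)).
In Python, from cell import read_state, camera, camera_info, sign_off, grip_point_offset gives the robot as it stands.
- The arm moves only by the shell command python3 -m handwheel 'ROWS' [FORCE]. ROWS is text: rows parted by semicolons, each of 5 numbers parted by spaces: the shift along the world's x, y, z in units of 40 mm (1.0 is 40 mm), then the turn about the world's z in units of 5 degrees (1.0 is 5 degrees), then the closure, from 0 (fully open) to 1 (shut). In form: dx dy dz yaw gripper; .... A call has 1 to 12 rows; each row shifts and turns the commanded pose from where the row before left it; what a row does not reach is not made up. A row lasts 1/12 s, in which the tool goes at most 41.7 mm and 7.16 degrees, less where a joint would pass 70% of its speed; a pose out of reach is approached as far as the arm can. A call is refused whole if a number of a shift passes 1 or a number of a turn 1, either way. A call with a gripper value outside its range is refused whole. The fingers move at their own pace and stop on an object; FORCE is the grip in N (left out, the last holds). Time passes only in rows, so rows that do not move let the fingers close. It gives the time, the measured TCP pose, the force, the opening and the grip force at its end, in the units of the state.
- read_state(): the state, without advancing time (a new reading comes with each control period).
- camera(name): name is "scene" or "top" or "wrist"; returns (picture, depth): 400x640x3 uint8, red, green, blue; 400x640 float32, mm along the optical axis (not along the pixel's ray), 0 where there is no reading.
- camera_info(name): a dict with "intrinsics" (3x3 intrinsics, pixels), "k1" (the pictures are not rectified: a ray, as slopes to the right and down, at radius r is drawn at 1 + k1 r^2 times it, then the intrinsics apply), "world_from_camera" (4x4, takes a point from camera to world coordinates). Camera axes: x right, y down, z forward; pixel columns grow to the right and rows downward; lengths in mm; the calibration is good to about 2 mm. A picture is of the moment at which its call begins: read the wrist's pose just before it. camera_info takes no time and is no camera call; for the wrist camera it gives the pose at the moment of the call.
- sign_off(): hands the job in; it is judged then, once.
The state is a dict: "clock": time; "joints": joint angles; "qd": joint speeds; "effort": joint torques, N m; "eef_pos": TCP position; "eef_rot": TCP orientation; "wrist_force": force on the tool from outside, world axes, zero at the start; "moment": the same for the moment, N m; "finger_gap": finger opening in mm; "finger_force": force on a finger pad.
Only numpy, scipy, OpenCV 4.12 (cv2) and the standard library are available. Lean on these libraries where they do the work, as an engineer would, in place of code of your own. Each camera call takes 0.05 s, during which the arm holds its last target. There are 200 camera calls.

## Task

The green lid is only resting on top of the jar's thread, not caught in it. Without lifting it off the jar, turn it back (anticlockwise seen from above) until it drops into the thread, then screw it clockwise fully home against its stop. Then push the black caddy's tray fully in, leaving the white cave, the blue clip and the orange scoop where they are.

Things in the scene. Friction and masses are not known exactly. Their poses are not given: they have to be found in the camera images.
- lid: Loose green plastic screw lid, about 60 g. Origin: centre of the underside of its skirt, z up. Twelve-sided skirt 66 mm across; its top disc is 24 mm above the origin. Inside are three lugs, at 0, 120 and 240 degrees, that work on the jar's three-start thread. At the start it rests level on the flat thread tops; over the thread's gaps it drops by its own weight if nothing holds it up.
- lid_fin (a point): Centre of the top of the lid's grip fin, on the lid's axis, 48 mm above the lid's origin. The fin is 48 mm long (lid x), 14 mm thick (lid y) and 24 mm tall, with a white stripe along its top. Turn the lid by the fin, held or with the fingers loosely astride it (then it is free to sink as it turns).
- lid_mark (a point): White dash on the lid's disc at the +x end of the fin, 26 mm from the axis, 24 mm above the lid's origin.
- jar (a point): Clear glass specimen jar, 72 mm across, with a white threaded neck, held fast in the tray (it cannot turn or lift; it moves with the tray). Origin: centre of its underside, 12 mm above the work surface; z up; x is the tray's sliding line, -x the pull-out side. The lid's origin is 84 mm above the jar's when resting on the thread tops, about 75.5 mm when dropped in, about 72.6 mm when home.
- jar_thread (a point): On the jar's axis, level with the flat thread tops, 85 mm above the jar's origin. Lid angle (lid x from jar x, anticlockwise from above positive): 0.12 to 0.75 rad at the start; turned back it is clear to drop level from about 1.2 rad, and teeth stop it at about 1.5 rad; then clockwise it sinks about 3 mm and stops hard at about 0 rad, fin in line with the tray's sliding line.
- jar_neck (a point): Centre of the top of the jar's neck, 91.5 mm above the jar's origin. The neck is 48 mm across, 58 mm over the threads. From the start position the thread's three stop teeth (6 mm taller than the thread tops) block the lid clockwise at about 0 rad, so it has to go back first.
- tray (a joint): How far the tray is pulled out (m): 0 fully in, 0.09 at the start. Pushing takes about 6 N; it stays where it is left.
- tray_front (a point): Centre of the outer face of the tray's black front panel (136 mm wide, from 3 to 63 mm above the work surface, 8 mm thick), 45 mm above the work surface. Its x axis points the way the tray is to be pushed. The jar's axis is 79 mm behind this face.
- caddy: Fixed black caddy housing, 170 mm long (x), 136 mm wide (y), walls 50 mm high, open on top and at the -x side, where the tray comes out. Origin: centre of its underside, on the work surface; x points the way the tray is pushed in.
- cave: White ceramic cave, 84 x 90 x 77 mm, loose, to be left alone. Origin: centre of its underside.
- clip: Blue suction cup clip, 44 mm across, 38 mm high, loose, to be left alone. Origin: centre of its underside.
- scoop: Small orange plastic scoop, 130 mm long (x), 36 mm wide, 22 mm high, loose, to be left alone. Origin: on its underside near the middle of its length; the bowl is at +x.
Things that resemble listed ones, but are neither listed nor needed, are in the scene too. What is meant by the lid is not brown or pink, and is the larger of those in its own colour.

How it is judged (in metres and radians):
On the way, in this order (a step that is already met when the one before it is completed fails the run):
1. the lid, turned back, has dropped into the thread (its origin less than 77.5 mm above the jar's) (z of lid in the frame of jar below 0.0775 m and horizontal distance between lid and jar below 0.004 m), for 0.2 s.
2. the lid is screwed home: origin less than 74 mm above the jar's, fin within 0.15 rad of the tray's sliding line (z of lid in the frame of jar below 0.074 m and angle between the x axis of lid and the x axis of jar, either way round below 0.15 rad), for 0.2 s.
3. the tray is pushed in to within 5 mm (value of joint tray below 0.005 m), for 0.2 s.
At the end, for the whole second after the job is handed in: The lid sits level and at rest on the jar, screwed home (origin less than 74 mm above the jar's, fin within 0.15 rad of the tray's sliding line, centred within 4 mm), and the tray is in to within 5 mm (all of step 2 and horizontal distance between lid and jar below 0.004 m and angle between lid's own z axis and vertical below 0.08 rad and linear speed of lid below 0.02 m/s and value of joint tray below 0.005 m); the robot touches nothing.
It fails at once if the lid is lifted off the thread (its origin more than 5 mm above its starting height on the jar) (z of lid in the frame of jar above 0.089 m).
It fails at once if the cave is moved by more than 15 mm (distance of cave from where it was at the start of the episode above 0.015 m).
It fails at once if the clip is moved by more than 15 mm (distance of clip from where it was at the start of the episode above 0.015 m).
It fails at once if the scoop is moved by more than 15 mm (distance of scoop from where it was at the start of the episode above 0.015 m).
It also fails if it takes over 51 s, if anything falls off the work surface, if the arm or the gripper's body presses on something with over 40 N, if the wrist force passes 120 N, or if a joint passes its speed limit or range.

## Working session

There is one attempt and no reset: what is moved stays moved. The work goes in short steps, Python scripts to look and compute and a shell command to move; the robot and the scene stay as the last step left them, time stands still between calls to the robot, and variables do not carry over. Pictures are saved under pics/ and viewed, at most 10 in all, crops included, and the job is handed in when it is done.

```bash
mkdir -p pics; ls
cat > h.py <<'E'
import numpy as np, cv2
from cell import *
def ray(name,u,v,info=None):
    i=info or camera_info(name);K=np.array(i["intrinsics"]);k1=i["k1"]
    d=np.array([(u-K[0,2])/K[0,0],(v-K[1,2])/K[1,1]]);s=d.copy()
    for _ in range(20): s=d/(1+k1*(s@s))
    T=np.array(i["world_from_camera"]);return T[:3,3],T[:3,:3]@np.array([s[0],s[1],1])
def onz(name,u,v,z,info=None):
    o,d=ray(name,u,v,info);return o+d*(z-o[2])/d[2]
def at(name,u,v,depth,info=None):
    o,d=ray(name,u,v,info);return o+d*depth
def save(p,img): cv2.imwrite(p,img[:,:,::-1])
E
python3 - <<'E'
from h import *
for n in("top","scene"):
    p,d=camera(n);save(f"pics/{n}0.png",p);np.savez(f"pics/{n}0.npz",p=p,d=d)
s=read_state();print(s)
E
```

```text
pics
{'clock': 0.1, 'joints': array([-1.34761792e+00,  3.00428318e-01,  1.52150973e+00, -8.62306066e-06,
        1.32069645e+00, -6.65750696e-02]), 'qd': array([-0.00018567, -0.00280412, -0.00139237, -0.00107128,  0.00046387,
        0.00094735]), 'effort': array([ 7.21216711e-04, -5.32640469e+01, -3.53282046e+01,  7.09713064e-02,
        2.35217315e-02, -7.14627504e-05]), 'eef_pos': array([ 157.09318767, -526.81269883,  174.03999742]), 'eef_rot': array([-3.14055256e+00, -6.09755030e-05,  2.89755588e-01]), 'wrist_force': array([-0.03953558, -0.48276707, -0.05229322]), 'moment': array([ 0.0145739 ,  0.02038884, -0.06756539]), 'finger_force': 0.0, 'finger_gap': 93.72193793104309}
```

View pics/top0.png

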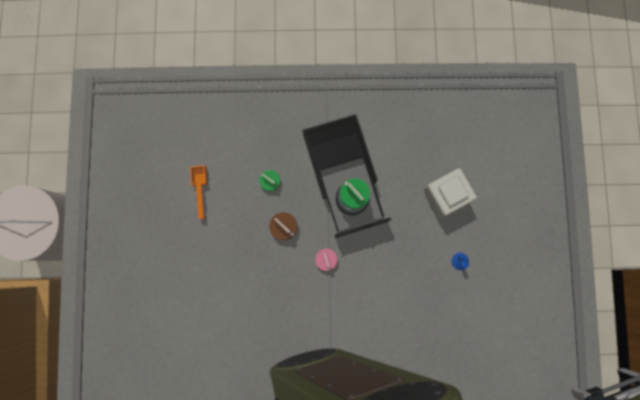

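View pics/scene0.png

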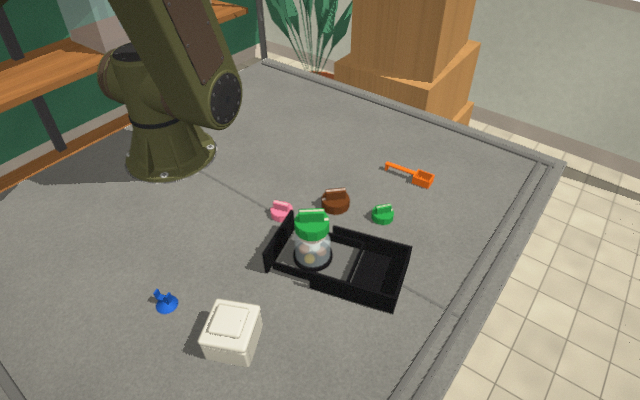

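The top view shows the green lid on the jar at about (354,196). The lookalikes are a small green lid at (270,181), a brown one at (284,226) and a pink one at (326,260). The target is the larger green one, on the jar in the black caddy. The scoop is at (199,192), the cave at (452,192) and the clip at (460,261). The scene view agrees, with the lid at (312,223).

Run:
```python
from h import *
f=np.load("pics/top0.npz");p,d=f["p"],f["d"];hsv=cv2.cvtColor(p,cv2.COLOR_RGB2HSV)
I=camera_info("top");print(np.array(I["world_from_camera"]).round(3).tolist(),I["k1"])
g=cv2.inRange(hsv,(50,120,60),(75,255,255))
n,l,st,c=cv2.connectedComponentsWithStats(g)
for i in range(1,n):
    if st[i,4]>30: print("green",st[i],c[i].round(1),onz("top",*c[i],120,I).round(1))
# stripe: pale pixels in lid neighbourhood
x0,y0=354,196
w=np.zeros_like(g);w[y0-18:y0+18,x0-18:x0+18]=cv2.inRange(hsv,(0,0,140),(179,110,255))[y0-18:y0+18,x0-18:x0+18]
n,l,st,c=cv2.connectedComponentsWithStats(w)
for i in range(1,n):
    if st[i,4]<5: continue
    q=np.argwhere(l==i)[:,::-1]
    P=np.array([onz("top",u,v,144,I)[:2] for u,v in q]);m=P.mean(0);_,_,V=np.linalg.svd(P-m);t=(P-m)@V[0]
    print("stripe",st[i],m.round(1),"ang",np.arctan2(V[0,1],V[0,0]).round(3),np.ptp(t).round(1))
    print("depth z",[at("top",u,v,d[v,u],I).round(1).tolist() for u,v in q[len(q)//2:len(q)//2+1]])
# black
b=cv2.inRange(hsv,(0,0,0),(179,255,45));b[300:]=0;b[:, :290]=0;b[:,400:]=0
n,l,st,c=cv2.connectedComponentsWithStats(b)
for i in range(1,n):
    if st[i,4]>40: 
        q=np.argwhere(l==i)[:,::-1].astype(np.float32)
        r=cv2.minAreaRect(q);B=cv2.boxPoints(r);print("black",st[i],[onz("top",*k,50,I)[:2].round(1).tolist() for k in B])
for nm,(u,v) in dict(cave=(452,192),clip=(460,261),scoop=(200,192),brown=(284,226),pink=(326,260),sg=(270,181)).items():
    print(nm,at("top",u,v,d[v,u],I).round(0))
crop=p[90:260,260:410];save("pics/crop.png",cv2.resize(crop,None,fx=3.5,fy=3.5,interpolation=cv2.INTER_CUBIC))
```

```text
[[-0.017, -0.991, 0.136, 410.908], [-1.0, 0.015, -0.015, 16.525], [0.013, -0.136, -0.991, 1225.41], [0.0, 0.0, 0.0, 1.0]] -0.053658589013912135
green [260 171  20  20 247] [269.8 180.6] [586.5 126.6 120. ]
green [340 179  30  30 575] [354.4 193.7] [554.5 -60.  120. ]
stripe [345 182  18  18  82] [560.1 -57.6] ang -2.397 50.5
depth z [[559.2, -55.3, 145.8]]
black [ 304  116   72   82 2492] [[716.5, 54.1], [754.6, -72.3], [588.3, -117.5], [551.9, 6.7]]
black [337 220  51  17 109] [[469.4, -20.7], [503.9, -138.4], [498.7, -139.9], [464.3, -22.2]]
cave [ 560. -289.   76.]
clip [ 402. -313.   26.]
scoop [577. 304.  24.]
brown [490. 101.  48.]
pink [410.   4.  41.]
sg [599. 135.  32.]
```

View pics/crop.png

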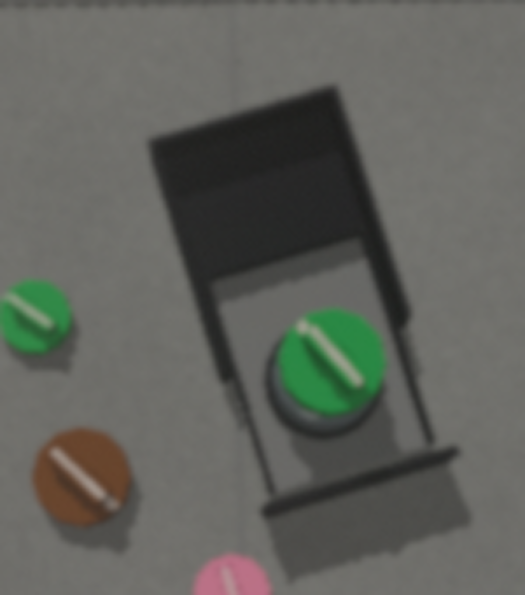

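The crop confirms the choice. The large green lid has its stripe from about (305,328) to (360,383), with the mark at the upper-left (+x) end, on the jar in the caddy. The fin is at about 0.47 rad relative to the tray, inside the stated range. I'll fly over it for a wrist view.

```bash
python3 -m handwheel '0.2 0.2 0.9 0 0;0.5 0.5 0.7 0 0;0.5 0.6 0.6 0 0;0.5 0.6 0.5 0 0;0.5 0.6 0 0 0;0.5 0.6 0 0 0;0.5 0.6 0 0 0;0.5 0.6 0 0 0;0.5 0.6 0 0 0;0.5 0.6 0 0 0;0.5 0.6 0 0 0;0.5 0.6 0 0 0'
python3 -m handwheel '0.5 0.6 0 0.6 0;0.5 0.6 0 0.6 0;0.5 0.6 0 0.6 0;0.5 0.6 0 0.6 0;0.5 0.6 0 0.6 0;0.5 0.6 0 0.6 0;0.5 0.6 0 0.6 0;0.5 0.6 0 0.6 0;0 0 0 0.4 0;0 0 0 0 0;0 0 0 0 0'
cat > look.py <<'E'
import sys
from h import *
I=camera_info("wrist");s=read_state();p,d=camera("wrist");save(f"pics/{sys.argv[1]}.png",p);np.savez("pics/w.npz",p=p,d=d)
import pickle;pickle.dump(I,open("pics/w.pkl","wb"))
print(s["clock"],s["eef_pos"].round(1),s["eef_rot"].round(3),np.array(I["world_from_camera"]).round(2).tolist())
E
python3 look.py w0
```

```text
clock: 1.1
eef_pos: [385.8, -257.6, 282.4]
eef_rot: [-3.141, 0.0, 0.29]
wrist_force: [0.4, 0.1, 0.1]
finger_gap: 93.9
finger_force: 0.0
clock: 2.02
eef_pos: [545.0, -67.1, 282.2]
eef_rot: [-3.141, 0.001, 0.743]
wrist_force: [0.2, 0.2, 0.5]
finger_gap: 93.8
finger_force: 0.0
2.0167 [545.  -67.1 282.2] [-3.141e+00  1.000e-03  7.430e-01] [[0.68, -0.71, -0.19, 601.61], [-0.74, -0.65, -0.18, -16.87], [-0.0, 0.26, -0.97, 492.23], [0.0, 0.0, 0.0, 1.0]]
```

View pics/w0.png

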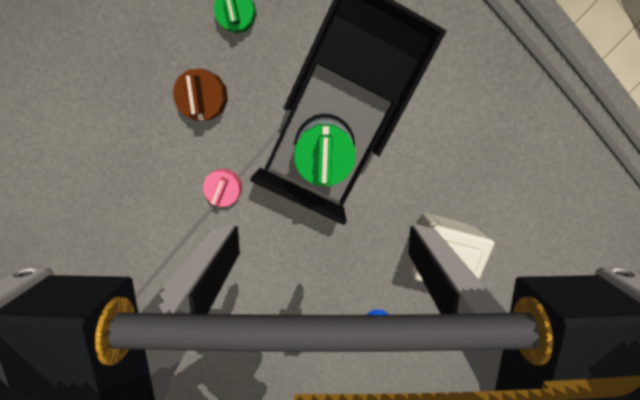

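The wrist view shows the lid at (325,154), with its stripe nearly vertical at (326,157) and the mark at the top (325,130). The tray's front panel runs from (256,175) to (343,218). Next I'll measure these.

```bash
cat > meas.py <<'E'
import pickle,sys
from h import *
zfin=float(sys.argv[1]) if len(sys.argv)>1 else 144
f=np.load("pics/w.npz");p,d=f["p"],f["d"];I=pickle.load(open("pics/w.pkl","rb"));hsv=cv2.cvtColor(p,cv2.COLOR_RGB2HSV)
g=cv2.inRange(hsv,(50,120,50),(75,255,255))
n,l,st,c=cv2.connectedComponentsWithStats(g);i=1+np.argmax(st[1:,4])
cn,_=cv2.findContours((l==i).astype(np.uint8),cv2.RETR_EXTERNAL,cv2.CHAIN_APPROX_NONE)
hull=cv2.convexHull(cn[0])
m=np.zeros_like(g);cv2.fillConvexPoly(m,hull,255)
(u,v),r=cv2.minEnclosingCircle(hull);print("lid circle px",u,v,r,onz("wrist",u,v,zfin-24,I).round(1))
w=cv2.bitwise_and(m,cv2.inRange(hsv,(0,0,140),(179,90,255)))
n,l,st,c=cv2.connectedComponentsWithStats(w)
for i in range(1,n):
    if st[i,4]<8: continue
    q=np.argwhere(l==i)[:,::-1].astype(np.float32);rc=cv2.boxPoints(cv2.minAreaRect(q))
    P=np.array([onz("wrist",a,b,zfin,I)[:2] for a,b in q]);mm=P.mean(0);V=np.linalg.svd(P-mm)[2];t=(P-mm)@V[0];sd=(P-mm)@V[1]
    D=[at("wrist",a,b,d[int(b),int(a)],I)[2] for a,b in q]
    mid=mm+V[0]*(t.max()+t.min())/2
    print("white",st[i],"mean",mm.round(1),"mid",mid.round(1),"ang",np.arctan(V[0,1]/V[0,0]).round(3),"L",np.ptp(t).round(1),np.ptp(sd).round(1),"z",np.percentile(D,[10,50,90]).round(1))
b=cv2.inRange(hsv,(0,0,0),(179,255,45));b[240:]=0
# points by depth in the panel's top-edge height band
vv,uu=np.nonzero(b);W=np.array([at("wrist",a,c_,d[c_,a],I) for a,c_ in zip(uu,vv)])
k=(abs(W[:,2]-62)<4)&(W[:,0]<530)&(W[:,0]>400)
Q=W[k][:,:2].astype(np.float32)
if len(Q)>10:
    R=cv2.minAreaRect(Q);print("panel top n",k.sum(),"centre",R[0],"size",R[1],"corners",cv2.boxPoints(R).round(1).tolist())
k=(abs(W[:,2]-50)<4)&(W[:,0]>530);Q=W[k][:,:2].astype(np.float32)
if len(Q)>10:
    R=cv2.minAreaRect(Q);print("housing",R,cv2.boxPoints(R).round(1).tolist())
E
python3 meas.py
```

```text
lid circle px 324.2313537597656 154.66925048828125 31.51034164428711 [558.  -57.4 120. ]
white [323 126   6   9  52] mean [579.6 -39.1] mid [579.6 -39.1] ang 0.745 L 7.8 4.9 z [119.3 120.4 124.6]
white [322 137   6  47 228] mean [556.9 -58.8] mid [556.7 -59. ] ang 0.709 L 47.0 5.0 z [143.2 144.2 145.2]
panel top n 659 centre (485.36175537109375, -79.6820068359375) size (8.381902694702148, 132.02828979492188) corners [[462.79998779296875, -17.5], [499.8999938964844, -144.1999969482422], [507.8999938964844, -141.89999389648438], [470.8999938964844, -15.100000381469727]]
housing ((657.8587646484375, -29.177902221679688), (167.33868408203125, 133.3350067138672), 16.29432487487793) [[558.7999877929688, 11.300000190734863], [596.2999877929688, -116.5999984741211], [756.9000244140625, -69.69999694824219], [719.5, 58.29999923706055]]
```

Measurements agree:
- **Axis:** (557, -58.8), from both the fin and the panel (79 mm behind its face).
- **Tray direction:** 0.285 rad.
- **Fin:** 0.72 rad, with its top at 144 mm.

I'll descend astride the fin and close to about 16 mm.

```bash
python3 -m handwheel '0.3 0.2 -0.5 -0.2 0;0 0 -0.8 0 0.3;0 0 -0.8 0 0.4;0 0 -0.8 0 0.4;0 0 -0.6 0 0.4;0 0 -0.3 0 0.4;0 0 -0.15 0 0.4;0 0 0 0 0.4;0 0 0 0 0.7;0 0 0 0 0.83;0 0 0 0 0.83;0 0 0 0 0.83' 5
```

```text
clock: 3.07
eef_pos: [557.5, -59.2, 125.4]
eef_rot: [3.141, -0.001, 0.726]
wrist_force: [0.3, 0.5, -0.6]
finger_gap: 33.1
finger_force: 0.0
```

```bash
python3 -m handwheel '0 0 0 0 0.83;0 0 0 0 0.83;0 0 0 0 0.83;0 0 0 0 0.83;0 0 0 0 0.83;0 0 0 0 0.83' 5
python3 -m handwheel '0 0 0 0.5 0.83;0 0 0 0.5 0.83;0 0 0 0.5 0.83;0 0 0 0.5 0.83;0 0 0 0.5 0.83;0 0 0 0.5 0.83'
```

```text
clock: 3.57
eef_pos: [557.1, -59.1, 124.5]
eef_rot: [-3.142, 0.0, 0.726]
wrist_force: [0.7, -0.6, 0.5]
finger_gap: 15.9
finger_force: 0.0
clock: 4.07
eef_pos: [557.1, -59.0, 124.5]
eef_rot: [-3.141, 0.0, 0.99]
wrist_force: [-0.1, -0.9, 0.9]
finger_gap: 15.7
finger_force: 0.0
```

```bash
python3 -m handwheel '0 0 0 0.6 0.83;0 0 0 0.6 0.83;0 0 0 0.6 0.83;0 0 0 0.6 0.83;0 0 0 0.6 0.83;0 0 0 0.6 0.83;0 0 0 0.6 0.83;0 0 0 0.6 0.83;0 0 0 0.6 0.83;0 0 0 0.6 0.83;0 0 0 0.6 0.83;0 0 0 0.6 0.83'
python3 -m handwheel '0 0 0 0.4 0.83;0 0 0 0.4 0.83;0 0 0 0.2 0.83;0 0 0 0 0.83'
python3 -c "
from cell import *
print(read_state()['moment'])"; python3 look.py w1; python3 meas.py 135.5
```

```text
clock: 5.07
eef_pos: [557.2, -59.1, 124.5]
eef_rot: [-3.142, 0.0, 1.619]
wrist_force: [0.3, -0.2, -0.2]
finger_gap: 15.7
finger_force: 0.0
clock: 5.4
eef_pos: [557.2, -59.1, 124.6]
eef_rot: [3.142, -0.0, 1.704]
wrist_force: [0.2, -0.5, 0.2]
finger_gap: 15.8
finger_force: 0.0
[-0.00240333 -0.07423502 -0.04950862]
5.4 [557.2 -59.1 124.6] [ 3.142 -0.     1.704] [[0.99, 0.13, 0.04, 547.55], [0.13, -0.96, -0.26, 15.13], [0.0, 0.26, -0.97, 334.63], [0.0, 0.0, 0.0, 1.0]]
lid circle px 323.11639404296875 211.39456176757812 51.9573974609375 [557.2 -58.2 111.5]
white [352 187  16  15 152] mean [575.9 -36.8] mid [575.9 -36.8] ang 0.76 L 8.5 6.7 z [119.5 120.4 121.5]
white [309 207  56  34 606] mean [566.6 -57.9] mid [563.8 -59.2] ang 0.455 L 33.5 21.8 z [143.4 144.5 167.8]
white [289 233   8   5  13] mean [539.5 -68.1] mid [539.4 -68. ] ang -0.47 L 4.6 2.3 z [169.9 172.8 174.3]
white [297 232   4   9  13] mean [543.8 -67.8] mid [543.8 -68. ] ang 1.478 L 5.6 1.5 z [169.3 171.7 177.5]
white [353 236   4   4   8] mean [577.2 -64.6] mid [577.1 -64.4] ang -0.829 L 2.3 1.9 z [174.2 175.5 176.7]
panel top n 1108 centre (480.8200988769531, -62.406639099121094) size (7.6121721267700195, 98.12928771972656) corners [[463.5, -16.299999237060547], [490.79998779296875, -110.5999984741211], [498.1000061035156, -108.5], [470.79998779296875, -14.199999809265137]]
housing ((656.2862548828125, -28.782073974609375), (168.79293823242188, 133.0369415283203), 15.934698104858398) [[556.9000244140625, 12.0], [593.4000244140625, -115.9000015258789], [755.7000122070312, -69.5999984741211], [719.2000122070312, 58.400001525878906]]
```

View pics/w1.png

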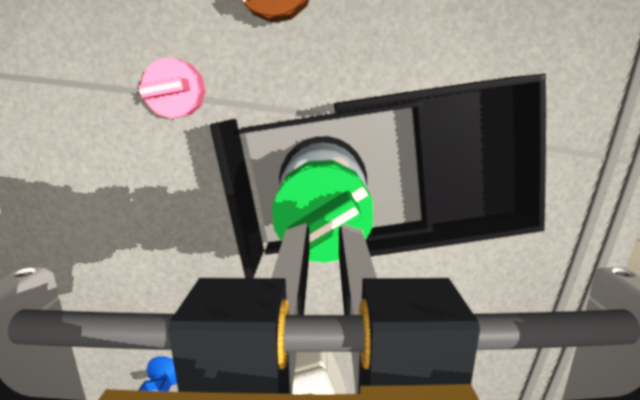

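The lid seems not to have followed: the mark at (360,195) and the stripe from (310,240) to (357,212) still point at roughly the old angle. The tips appear at (305,228) and (345,228). I'll check the geometry with the depth data.

Run:
```python
import pickle
from h import *
f=np.load("pics/w.npz");p,d=f["p"],f["d"];I=pickle.load(open("pics/w.pkl","rb"))
def W(u,v): return at("wrist",u,v,d[v,u],I).round(0).tolist()
T=np.linalg.inv(np.array(I["world_from_camera"]));K=np.array(I["intrinsics"])
def proj(P):
    c=T@np.append(P,1);s=c[:2]/c[2];s=s*(1+I["k1"]*(s@s));return (K[0,0]*s[0]+K[0,2],K[1,1]*s[1]+K[1,2])
for z in(124.6,144,170,200):print("tool axis px at z",z,np.round(proj([557.2,-59.1,z]),0))
for q in [(360,195),(345,218),(330,227),(315,238),(322,232),(300,235),(306,228),(296,260),(348,232),(352,250),(343,226),(300,205),(320,175)]:print(q,W(*q),p[q[1],q[0]])
c=p[150:290,250:410];save("pics/c1.png",cv2.resize(c,None,fx=4,fy=4,interpolation=cv2.INTER_CUBIC))
```

```text
tool axis px at z 124.6 [323. 219.]
tool axis px at z 144 [323. 230.]
tool axis px at z 170 [323. 249.]
tool axis px at z 200 [323. 278.]
(360, 195) [579.0, -41.0, 121.0] [255 253 250]
(345, 218) [569.0, -50.0, 144.0] [255 253 249]
(330, 227) [561.0, -56.0, 144.0] [225 206 188]
(315, 238) [553.0, -64.0, 145.0] [175 187 149]
(322, 232) [557.0, -60.0, 145.0] [221 202 184]
(300, 235) [545.0, -52.0, 172.0] [140 134 128]
(306, 228) [547.0, -53.0, 158.0] [82 81 76]
(296, 260) [545.0, -52.0, 200.0] [139 133 127]
(348, 232) [569.0, -49.0, 168.0] [139 133 127]
(352, 250) [569.0, -49.0, 190.0] [140 133 127]
(343, 226) [567.0, -49.0, 160.0] [152 149 140]
(300, 205) [542.0, -53.0, 119.0] [ 38 235  94]
(320, 175) [552.0, -32.0, 120.0] [ 40 237  97]
```

View pics/c1.png

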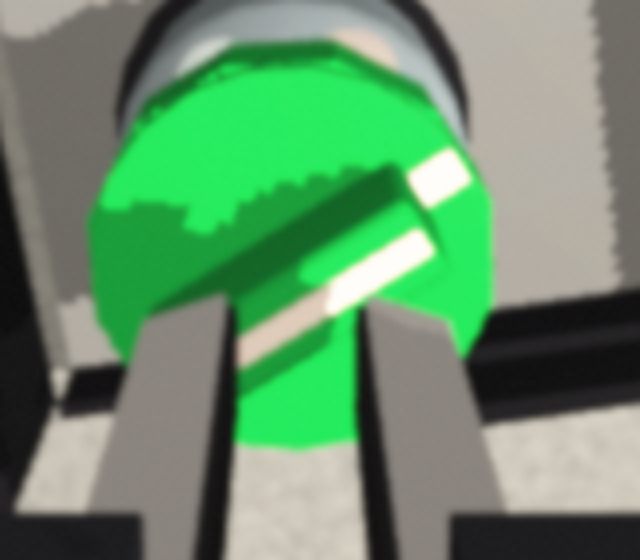

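The crop shows the two tips at (225,300) and (365,300) hovering above the fin: they aren't straddling it. Finger depths only reach down to z≈156, although the TCP reads 124.6. I'll measure the tip height.

Run:
```python
import pickle
from h import *
f=np.load("pics/w.npz");p,d=f["p"],f["d"];I=pickle.load(open("pics/w.pkl","rb"))
print("gpo",grip_point_offset)
for u in (292,296,300,303,306,308,341,344,348,352,356,360):
    print(u,[(v,)+tuple(at("wrist",u,v,d[v,u],I).round(0).astype(int)) for v in range(220,240,3)])
```

```text
gpo 18.8
292 [(220, np.int64(538), np.int64(-64), np.int64(120)), (223, np.int64(538), np.int64(-66), np.int64(120)), (226, np.int64(538), np.int64(-66), np.int64(127)), (229, np.int64(540), np.int64(-53), np.int64(164)), (232, np.int64(541), np.int64(-53), np.int64(168)), (235, np.int64(541), np.int64(-52), np.int64(173)), (238, np.int64(541), np.int64(-52), np.int64(177))]
296 [(220, np.int64(540), np.int64(-64), np.int64(119)), (223, np.int64(541), np.int64(-63), np.int64(126)), (226, np.int64(542), np.int64(-53), np.int64(159)), (229, np.int64(542), np.int64(-52), np.int64(164)), (232, np.int64(543), np.int64(-52), np.int64(169)), (235, np.int64(543), np.int64(-52), np.int64(172)), (238, np.int64(543), np.int64(-52), np.int64(177))]
300 [(220, np.int64(543), np.int64(-62), np.int64(125)), (223, np.int64(543), np.int64(-61), np.int64(132)), (226, np.int64(544), np.int64(-52), np.int64(160)), (229, np.int64(544), np.int64(-52), np.int64(164)), (232, np.int64(545), np.int64(-52), np.int64(168)), (235, np.int64(545), np.int64(-52), np.int64(172)), (238, np.int64(545), np.int64(-52), 
[... 2636 characters left out ...]
0), np.int64(144)), (223, np.int64(579), np.int64(-60), np.int64(121)), (226, np.int64(579), np.int64(-62), np.int64(120)), (229, np.int64(573), np.int64(-49), np.int64(163)), (232, np.int64(573), np.int64(-48), np.int64(168)), (235, np.int64(573), np.int64(-48), np.int64(172)), (238, np.int64(572), np.int64(-48), np.int64(176))]
360 [(220, np.int64(582), np.int64(-58), np.int64(119)), (223, np.int64(582), np.int64(-60), np.int64(120)), (226, np.int64(582), np.int64(-62), np.int64(119)), (229, np.int64(575), np.int64(-48), np.int64(163)), (232, np.int64(575), np.int64(-48), np.int64(168)), (235, np.int64(574), np.int64(-48), np.int64(173)), (238, np.int64(574), np.int64(-48), np.int64(177))]
```

The real tips are about 30 mm above the reported TCP (155 vs 124.6), so the lid is untouched. I'll turn back to 0.72, open slightly, then lower in stages watching the force.

```bash
python3 -m handwheel '0 0 0.1 -1 0.7;0 0 0 -1 0.7;0 0 0 -1 0.7;0 0 0 -1 0.7;0 0 0 -1 0.7;0 0 0 -1 0.7;0 0 0 -1 0.7;0 0 0 -1 0.7;0 0 0 -1 0.7;0 0 0 -1 0.7;0 0 0 -1 0.7;0 0 0 -0.3 0.7'
python3 -m handwheel '0 0 -0.2 0 0.7;0 0 -0.2 0 0.7;0 0 -0.1 0 0.7;0 0 -0.1 0 0.7;0 0 0 0 0.7'
python3 -m handwheel '0 0 -0.1 0 0.7;0 0 -0.1 0 0.7;0 0 0 0 0.7;0 0 0 0 0.7'
```

```text
clock: 6.45
eef_pos: [557.2, -59.1, 128.5]
eef_rot: [-3.142, 0.0, 0.711]
wrist_force: [0.5, -0.2, -0.2]
finger_gap: 28.4
finger_force: 0.0
clock: 6.87
eef_pos: [556.7, -59.0, 103.3]
eef_rot: [-3.14, 0.001, 0.718]
wrist_force: [0.3, -0.4, -0.5]
finger_gap: 28.6
finger_force: 0.0
clock: 7.2
eef_pos: [557.1, -59.0, 96.4]
eef_rot: [-3.141, 0.0, 0.717]
wrist_force: [0.6, -0.3, -0.3]
finger_gap: 28.2
finger_force: 0.0
```

```bash
python3 look.py w2
python3 - <<'E'
import pickle
from h import *
f=np.load("pics/w.npz");p,d=f["p"],f["d"];I=pickle.load(open("pics/w.pkl","rb"))
c=p[130:290,230:430];save("pics/c2.png",cv2.resize(c,None,fx=3,fy=3,interpolation=cv2.INTER_CUBIC))
E
```

```text
7.2 [557.1 -59.   96.4] [-3.141  0.     0.717] [[0.66, -0.73, -0.2, 614.91], [-0.75, -0.64, -0.17, -10.24], [-0.0, 0.26, -0.97, 306.47], [0.0, 0.0, 0.0, 1.0]]
```

View pics/c2.png

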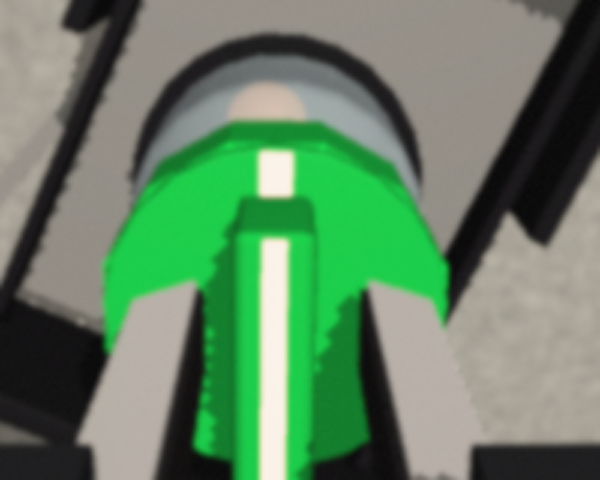

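Now the tips, at (195,285) and (370,285), really are either side of the fin at (275,330), and there is no contact force. I'll close to 16 mm and turn anticlockwise.

```bash
python3 -m handwheel '0 0 0 0 0.83;0 0 0 0 0.83;0 0 0 0 0.83;0 0 0 0 0.83;0 0 0 0 0.83' 5
python3 -m handwheel '0 0 0 0.6 0.83;0 0 0 0.6 0.83;0 0 0 0.6 0.83;0 0 0 0.6 0.83;0 0 0 0.6 0.83;0 0 0 0.6 0.83;0 0 0 0.6 0.83;0 0 0 0.6 0.83;0 0 0 0.6 0.83;0 0 0 0.6 0.83;0 0 0 0.6 0.83;0 0 0 0 0.83'
python3 look.py w3; python3 meas.py 144|head -5
```

```text
clock: 7.67
eef_pos: [557.2, -59.0, 96.6]
eef_rot: [-3.142, -0.0, 0.717]
wrist_force: [-0.5, 0.4, -0.0]
finger_gap: 16.3
finger_force: 0.4
clock: 8.67
eef_pos: [557.2, -59.0, 96.6]
eef_rot: [3.142, -0.0, 1.296]
wrist_force: [-0.3, 1.2, 0.0]
finger_gap: 16.3
finger_force: 0.9
8.6667 [557.2 -59.   96.6] [ 3.142 -0.     1.296] [[0.96, -0.26, -0.07, 578.29], [-0.27, -0.93, -0.25, 13.01], [0.0, 0.26, -0.97, 306.72], [0.0, 0.0, 0.0, 1.0]]
lid circle px 322.0 231.5 61.79208755493164 [557.5 -57.9 120. ]
white [323 181  14  17 198] mean [569.6 -28.9] mid [569.6 -28.9] ang 1.174 L 8.0 6.0 z [119.6 120.6 121.6]
white [314 211  20  83 756] mean [558.  -59.5] mid [557.6 -60.4] ang 1.167 L 45.7 4.8 z [143.6 144.4 145.2]
white [376 210   6  11  14] mean [589.1 -48.3] mid [589. -48.] ang -1.394 L 5.8 0.5 z [10.9 12.  12.6]
white [276 224  30  44 888] mean [543.1 -52.6] mid [543.5 -52. ] ang 1.0 L 25.3 12.6 z [138.7 159.  173.4]
```

The lid follows with about 0.13 rad of slack. I'll continue to a tool yaw of about 1.75.

```bash
python3 -m handwheel '0 0 0 0.5 0.83;0 0 0 0.5 0.83;0 0 0 0.5 0.83;0 0 0 0.5 0.83;0 0 0 0.5 0.83;0 0 0 0.5 0.83;0 0 0 0.5 0.83;0 0 0 0.5 0.83;0 0 0 0.5 0.83;0 0 0 0.5 0.83;0 0 0 0.2 0.83;0 0 0 0 0.83'
python3 look.py w4; python3 meas.py 136|head -5
```

```text
clock: 9.72
eef_pos: [557.1, -59.1, 96.5]
eef_rot: [-3.142, 0.0, 1.746]
wrist_force: [0.3, -0.2, -0.1]
finger_gap: 16.2
finger_force: 0.6
9.7167 [557.1 -59.1  96.5] [-3.142  0.     1.746] [[0.98, 0.17, 0.05, 544.38], [0.17, -0.95, -0.26, 14.61], [0.0, 0.26, -0.97, 306.64], [0.0, 0.0, 0.0, 1.0]]
lid circle px 321.5 230.5 62.741634368896484 [556.7 -60.9 112. ]
white [323 187  13  16 187] mean [555.5 -31.8] mid [555.5 -31.8] ang -1.482 L 8.1 6.2 z [119.2 120.2 121.3]
white [278 224  29  58 948] mean [541.6 -65.1] mid [541.6 -66.4] ang -1.525 L 33.4 12.9 z [139.1 161.1 179.1]
white [313 225  19  69 597] mean [558.3 -67.4] mid [558.3 -68.1] ang -1.536 L 40.5 4.6 z [134.7 138.6 142.1]
white [341 224  29  51 854] mean [574.2 -58.1] mid [574.3 -58.3] ang -1.227 L 29.2 12.2 z [138.3 159.6 175.5]
```

The lid is at about 1.33 rad relative, but it is partly dropped and tilted (stripe z from 135 to 142), probably held by pad friction. I'll open the fingers slightly.

```bash
python3 -m handwheel '0 0 0 -0.5 0.8;0 0 0 -0.3 0.77;0 0 0 0 0.77;0 0 0 0 0.77;0 0 0 0 0.77'
python3 look.py w5; python3 meas.py 136|head -5
```

```text
clock: 10.18
eef_pos: [557.2, -59.1, 96.5]
eef_rot: [-3.142, 0.0, 1.678]
wrist_force: [0.5, 0.3, 0.3]
finger_gap: 21.6
finger_force: 0.0
10.1833 [557.2 -59.1  96.5] [-3.142  0.     1.678] [[0.99, 0.1, 0.03, 549.55], [0.11, -0.96, -0.26, 15.35], [0.0, 0.26, -0.97, 306.63], [0.0, 0.0, 0.0, 1.0]]
lid circle px 322.0 222.0 58.69422149658203 [556.3 -55.4 112. ]
white [320 173  13  16 191] mean [555.3 -24.6] mid [555.3 -24.5] ang -1.537 L 8.0 6.1 z [111.  111.8 112.9]
white [317 200  14  81 706] mean [557.2 -56.4] mid [557.3 -57.4] ang -1.528 L 45.6 4.9 z [135.  135.8 136.6]
white [275 224  26  38 552] mean [538.9 -59. ] mid [538.9 -59.5] ang 1.519 L 21.5 11.5 z [136.2 151.  165. ]
white [346 224  27  39 576] mean [576.1 -55.5] mid [576.1 -55.6] ang -1.254 L 22.0 11.4 z [136.6 152.1 165.9]
```

It dropped level (fin top 135.8, so the origin is at about 75.8 on the jar). I'll lower 8 mm, close loosely and screw clockwise.

```bash
python3 -m handwheel '0 0 -0.1 -0.4 0.77;0 0 -0.1 -0.4 0.77;0 0 0 0 0.83;0 0 0 0 0.83;0 0 0 0 0.83;0 0 0 -0.5 0.83;0 0 0 -0.5 0.83;0 0 0 -0.5 0.83;0 0 0 -0.5 0.83;0 0 0 -0.5 0.83;0 0 0 -0.5 0.83;0 0 0 0 0.83'
python3 -m handwheel '0 0 0 -0.7 0.83;0 0 0 -0.7 0.83;0 0 0 -0.7 0.83;0 0 0 -0.7 0.83;0 0 0 -0.7 0.83;0 0 0 -0.7 0.83;0 0 0 -0.7 0.83;0 0 0 -0.7 0.83;0 0 0 -0.7 0.83;0 0 0 -0.7 0.83;0 0 0 -0.7 0.83;0 0 0 0 0.83'
python3 look.py w6; python3 meas.py 134|head -5
```

```text
clock: 11.23
eef_pos: [557.2, -59.1, 88.8]
eef_rot: [3.141, 0.0, 1.344]
wrist_force: [-0.4, -1.0, 2.0]
finger_gap: 16.1
finger_force: 0.6
clock: 12.23
eef_pos: [557.2, -59.0, 88.7]
eef_rot: [3.142, -0.0, 0.673]
wrist_force: [0.6, -0.2, -0.5]
finger_gap: 16.1
finger_force: 0.1
12.2333 [557.2 -59.   88.7] [ 3.142 -0.     0.673] [[0.62, -0.75, -0.2, 617.11], [-0.78, -0.6, -0.16, -12.83], [-0.0, 0.26, -0.97, 298.78], [0.0, 0.0, 0.0, 1.0]]
lid circle px 323.1064453125 227.95806884765625 61.34671401977539 [560.2 -57.8 110. ]
white [311 176  13  17 191] mean [583.3 -35.7] mid [583.3 -35.7] ang 0.739 L 8.0 5.8 z [109.6 110.4 111.6]
white [315 204  17  85 762] mean [559.9 -58.1] mid [559.2 -58.8] ang 0.777 L 46.9 4.7 z [134.1 135.  136. ]
white [277 225  29  51 945] mean [548.6 -46.8] mid [548.3 -47. ] ang 0.515 L 28.0 12.5 z [131.7 152.5 168.5]
white [341 224  30  54 941] mean [568.8 -71.6] mid [568.2 -72.2] ang 0.822 L 29.8 12.6 z [130.4 151.8 168.7]
```

```bash
python3 -m handwheel '0 0 0 -0.6 0.83;0 0 0 -0.6 0.83;0 0 0 -0.6 0.83;0 0 0 -0.6 0.83;0 0 0 -0.6 0.83;0 0 0 -0.6 0.83;0 0 0 -0.6 0.83;0 0 0 -0.5 0.83;0 0 0 -0.4 0.83;0 0 0 -0.4 0.83;0 0 0 0 0.83;0 0 0 0 0.83'
python3 -c "
from cell import *
print(read_state()['moment'])"
python3 look.py w7; python3 meas.py 132.6|head -5
```

```text
clock: 13.28
eef_pos: [557.2, -59.1, 88.6]
eef_rot: [3.142, -0.0, 0.197]
wrist_force: [-1.0, -0.4, 0.5]
finger_gap: 16.0
finger_force: 0.6
[-0.02637653  0.16475246  0.0193034 ]
13.2833 [557.2 -59.1  88.6] [ 3.142 -0.     0.197] [[0.2, -0.95, -0.26, 632.19], [-0.98, -0.19, -0.05, -45.34], [-0.0, 0.26, -0.97, 298.71], [0.0, 0.0, 0.0, 1.0]]
lid circle px 323.7898254394531 228.4237060546875 60.85246658325195 [560.2 -59.7 108.6]
white [311 177  13  16 181] mean [591.  -50.1] mid [591.  -50.1] ang 0.329 L 7.9 5.7 z [107.9 108.6 109.4]
white [314 204  20  85 763] mean [559.6 -59.6] mid [558.9 -59.8] ang 0.318 L 47.5 4.7 z [132.6 133.4 134.4]
white [277 224  30  51 903] mean [555.8 -44.2] mid [555.5 -44.2] ang 0.028 L 28.3 12.6 z [130.9 151.3 167.1]
white [342 224  28  54 912] mean [561.9 -75.4] mid [560.7 -75.8] ang 0.323 L 30.1 12.4 z [130.2 151.3 168.2]
```

```bash
python3 -m handwheel '0 0 0 -0.4 0.83;0 0 0 -0.4 0.83;0 0 0 -0.3 0.83;0 0 0 0 0.83;0 0 0 0 0.83'
python3 -c "
from cell import *
print(read_state()['moment'])"
python3 look.py w8; python3 meas.py 132.6|head -6
```

```text
clock: 13.75
eef_pos: [557.2, -59.1, 88.6]
eef_rot: [3.142, -0.0, 0.1]
wrist_force: [-0.6, -0.1, 0.6]
finger_gap: 16.7
finger_force: 5.7
[0.00491224 0.13272498 0.12484787]
13.75 [557.2 -59.1  88.6] [ 3.142 -0.     0.1  ] [[0.1, -0.96, -0.26, 633.29], [-0.99, -0.1, -0.03, -52.62], [-0.0, 0.26, -0.97, 298.72], [0.0, 0.0, 0.0, 1.0]]
lid circle px 324.0 229.0 61.03287887573242 [559.9 -60.1 108.6]
white [307 178  14  17 187] mean [591.  -51.7] mid [591.  -51.7] ang 0.26 L 8.0 5.9 z [107.8 108.7 109.9]
white [311 205  25  85 769] mean [559.4 -59.7] mid [558.6 -59.9] ang 0.287 L 47.7 4.7 z [132.4 133.4 134.4]
white [266 213   3   9   9] mean [572.6 -30. ] mid [572.6 -30. ] ang -0.219 L 4.4 0.4 z [11.2 12.2 12.6]
white [275 224  31  51 925] mean [557.1 -43.6] mid [557.1 -43.6] ang -0.09 L 28.3 13.3 z [130.4 151.7 167.8]
white [342 224  29  54 910] mean [560.4 -76.2] mid [559.3 -76.4] ang 0.237 L 30.2 12.5 z [130.5 151.6 168.4]
```

The lid is home against its stop: rel ≈0.00 rad, fin top 133.4, and the fingers loaded. I'll realign, open, lift, and move in front of the tray with the gripper closed.

```bash
python3 -m handwheel '0 0 0 0.7 0.8;0 0 0 0.7 0.7;0 0 0 0.7 0.6;0 0 0 0 0.6;0 0 0 0 0.6;0 0 0.4 0 0.6;0 0 0.8 0 0.6;0 0 0.8 0 0.6;-0.5 -0.14 0 0 1;-0.6 -0.18 0 0 1;-0.6 -0.18 0 0 1;-0.6 -0.18 0 0 1' 20
python3 -m handwheel '-0.5 -0.14 0 0 1;-0.18 -0.04 0 0 1;0 0 -0.6 0 1;0 0 -0.6 0 1;0 0 -0.6 0 1;0 0 -0.6 0 1;0 0 0 0 1;0 0 0 0 1;0 0 0 0 1'
python3 look.py w9; python3 meas.py 132.6
python3 - <<'E'
import pickle
from h import *
f=np.load("pics/w.npz");p,d=f["p"],f["d"];I=pickle.load(open("pics/w.pkl","rb"))
E
```

```text
clock: 14.8
eef_pos: [464.1, -86.4, 168.5]
eef_rot: [3.142, -0.0, 0.28]
wrist_force: [-0.2, -0.5, -0.8]
finger_gap: 14.8
finger_force: 0.0
clock: 15.55
eef_pos: [438.9, -93.6, 73.8]
eef_rot: [3.141, -0.001, 0.281]
wrist_force: [-0.0, -1.2, -0.1]
finger_gap: 0.6
finger_force: 0.0
15.55 [438.9 -93.6  73.8] [ 3.141e+00 -1.000e-03  2.810e-01] [[0.28, -0.93, -0.25, 512.1], [-0.96, -0.27, -0.07, -73.61], [-0.0, 0.26, -0.97, 284.03], [0.0, 0.0, 0.0, 1.0]]
lid circle px 321.0 6.0 70.25677490234375 [551.6 -61.  108.6]
white [316   0  12  37 413] mean [541.9 -64.1] mid [541.9 -64.1] ang 0.322 L 13.7 4.5 z [132.1 133.1 133.9]
panel top n 2646 centre (507.8076477050781, -73.21708679199219) size (55.797637939453125, 133.50567626953125) corners [[462.70001220703125, -16.700000762939453], [499.29998779296875, -145.10000610351562], [552.9000244140625, -129.8000030517578], [516.2999877929688, -1.399999976158142]]
```

View pics/w9.png

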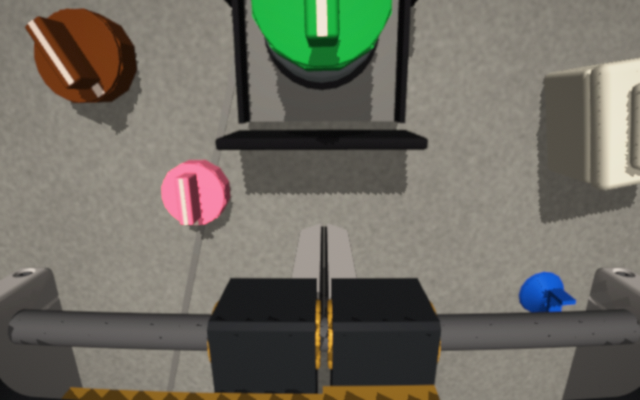

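The closed fingers at (323,230) are centred in front of the tray panel, which spans (217–427,140), with free space between. I'll lower and push along the tray line.

```bash
python3 -m handwheel '0 0 -0.6 0 1;0 0 -0.6 0 1;0 0 -0.3 0 1;0.24 0.07 0 0 1;0.24 0.07 0 0 1;0.24 0.07 0 0 1;0.12 0.035 0 0 1;0.12 0.035 0 0 1;0.12 0.035 0 0 1;0.12 0.035 0 0 1;0 0 0 0 1'
python3 -m handwheel '0.2 0.059 0 0 1;0.2 0.059 0 0 1;0.2 0.059 0 0 1;0.2 0.059 0 0 1;0.2 0.059 0 0 1;0.2 0.059 0 0 1;0 0 0 0 1'
```

```text
clock: 16.52
eef_pos: [487.0, -79.3, 13.3]
eef_rot: [3.141, -0.001, 0.281]
wrist_force: [0.1, -0.4, 0.3]
finger_gap: 0.3
finger_force: 0.0
clock: 17.1
eef_pos: [535.1, -65.0, 13.0]
eef_rot: [3.141, -0.001, 0.281]
wrist_force: [-0.6, 0.6, 0.3]
finger_gap: 0.4
finger_force: 0.0
```

```bash
python3 look.py w10; python3 meas.py 132.6
python3 - <<'E'
from h import *
p,d=camera("scene");I=camera_info("scene")
f=np.load("pics/w.npz");w=cv2.resize(f["p"],(400,250));s=p[180:340,230:430];s=cv2.resize(s,(313,250))
save("pics/c10.png",np.hstack([w,s]))
E
```

```text
17.1 [535.1 -65.   13. ] [ 3.141e+00 -1.000e-03  2.810e-01] [[0.28, -0.93, -0.25, 608.41], [-0.96, -0.27, -0.07, -45.04], [-0.0, 0.26, -0.97, 223.19], [0.0, 0.0, 0.0, 1.0]]
lid circle px 321.73583984375 50.9996452331543 109.18582153320312 [621.8 -40.5 108.6]
white [ 311    0   21  138 2435] mean [615.1 -42.5] mid [614.4 -42.7] ang 0.305 L 32.6 4.4 z [132.1 133.  133.9]
white [402 112   6   8   8] mean [610. -66.] mid [610. -66.] ang -0.289 L 2.1 0.2 z [ 12.   59.1 107. ]
panel top n 38 centre (528.91015625, -2.0131702423095703) size (7.633743762969971, 2.0392799377441406) corners [[527.7999877929688, -5.800000190734863], [529.9000244140625, -5.800000190734863], [530.0, 1.7999999523162842], [528.0, 1.7999999523162842]]
housing ((601.5372924804688, -45.79639434814453), (103.65052032470703, 135.1261444091797), 16.379554748535156) [[532.7999877929688, 4.400000095367432], [570.9000244140625, -125.19999694824219], [670.2999877929688, -96.0], [632.2000122070312, 33.599998474121094]]
```

View pics/c10.png

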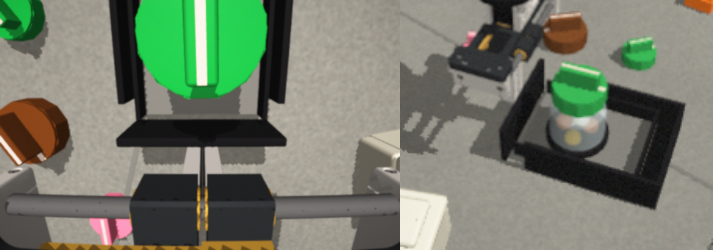

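Both views show the panel pushed about 64 mm, the lid still home and the fingers square on the panel. About 26 mm remain, so I'll push on to the stop gently.

```bash
python3 -m handwheel '0.15 0.044 0 0 1;0.15 0.044 0 0 1;0.12 0.035 0 0 1;0.1 0.03 0 0 1;0.05 0.015 0 0 1;0.05 0.015 0 0 1'
python3 -m handwheel '0.04 0.012 0 0 1;0.04 0.012 0 0 1'
python3 -m handwheel '0.03 0.009 0 0 1;0 0 0 0 1'
```

```text
clock: 17.7
eef_pos: [557.9, -58.1, 12.6]
eef_rot: [-3.141, 0.002, 0.281]
wrist_force: [-26.4, -8.7, 16.1]
finger_gap: 0.1
finger_force: 14.0
clock: 17.87
eef_pos: [557.7, -58.1, 12.6]
eef_rot: [-3.14, 0.01, 0.281]
wrist_force: [-45.5, -12.9, 31.0]
finger_gap: 0.1
finger_force: 23.8
clock: 18.03
eef_pos: [557.6, -58.2, 12.6]
eef_rot: [-3.139, 0.013, 0.281]
wrist_force: [-46.0, -12.4, 31.0]
finger_gap: 0.1
finger_force: 23.7
```

The tray is at its stop (force rising, no motion). I'll back off, rise and verify.

```bash
python3 -m handwheel '-0.3 -0.09 0 0 1;-0.6 -0.18 0 0 1;-0.6 -0.18 0 0 1;0 0 0.8 0 1;0 0 0.9 0 1;0 0 0.9 0 1;0 0 0.9 0 1;0 0 0.9 0 1;0 0 0.9 0 1;0.3 0.09 0 0 1;0 0 0 0 1;0 0 0 0 1'
python3 look.py w11; python3 meas.py 132.6
python3 - <<'E'
from h import *
p,d=camera("top");I=camera_info("top");hsv=cv2.cvtColor(p,cv2.COLOR_RGB2HSV)
f=np.load("pics/top0.npz");h0=cv2.cvtColor(f["p"],cv2.COLOR_RGB2HSV)
for nm,lo,hi in(("clip",(105,120,60),(125,255,255)),("scoop",(5,180,120),(15,255,255))):
    for h in(h0,hsv):
        m=cv2.inRange(h,lo,hi)
        m[:150]=0;m[280:]=0;m[:,:150]=0;m[:,500:]=0
        M=cv2.moments(m,True);print(nm,M["m00"],M["m10"]/max(M["m00"],1),M["m01"]/max(M["m00"],1))
save("pics/top1.png",p)
E
```

```text
clock: 19.03
eef_pos: [514.8, -70.9, 223.8]
eef_rot: [-3.141, 0.001, 0.281]
wrist_force: [-0.3, -0.3, -0.5]
finger_gap: 0.7
finger_force: 0.0
19.0333 [514.8 -70.9 223.8] [-3.141e+00  1.000e-03  2.810e-01] [[0.28, -0.93, -0.25, 588.54], [-0.96, -0.27, -0.07, -51.01], [-0.0, 0.26, -0.97, 433.84], [0.0, 0.0, 0.0, 1.0]]
lid circle px 323.0 30.507143020629883 40.739341735839844 [642.4 -34.4 108.6]
white [320   0   7  55 328] mean [641.  -34.7] mid [640.7 -34.8] ang 0.299 L 40.8 4.9 z [132.2 133.  134.1]
housing ((627.6729736328125, -38.12000274658203), (110.90570831298828, 133.7157745361328), 16.14740753173828) [[555.7999877929688, 10.699999809265137], [593.0, -117.80000305175781], [699.5, -86.9000015258789], [662.2999877929688, 41.5]]
clip 221.0 459.8009049773756 261.00452488687785
clip 221.0 459.8009049773756 261.00452488687785
scoop 355.0 199.10985915492958 185.30704225352113
scoop 347.0 199.10086455331412 185.20461095100865
```

View pics/w11.png

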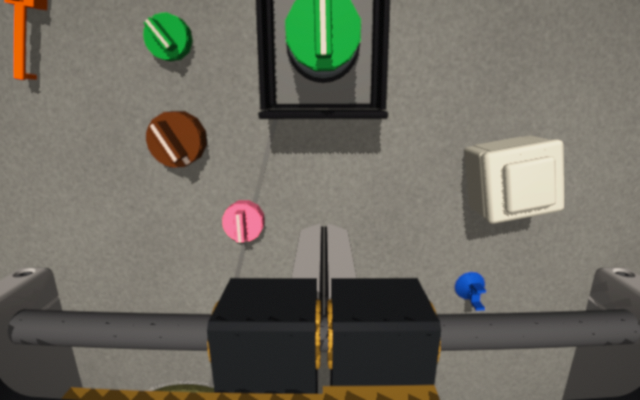

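The panel at (323,113) is flush against the housing walls, the lid's stripe at (322,28) is in line with the tray, and the clip and scoop haven't moved. The arm is clear, so I'll hand in.

```bash
python3 -c "
from cell import *
print(sign_off())"
```

```text
the job is handed in; nothing more can be done
None
```

I handed the job in at about 19 s: the lid dropped into the thread and was screwed home against its stop, and the tray was pushed in to its stop; the clip and scoop measured unmoved, the cave (not measured) was never approached, and the hand-in gave no verdict.

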